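Wedge up the display stand for its felt pads

TASK

The display stand needs new felt pads under its two front feet: finish the slat packing under its front edge by laying the two loose slats on top, side by side across the layer below and directly over the bottom pair. Then set the wedge on both slats and push it, thin end first and square to the stand, under the front board until both front feet just clear the table (a 3 mm pad must slip in, but no more than 8 mm), and finish there still gripping the wedge. Do not shove the stand along, upset what stands on it or knock the duck away.

Things in the scene. Friction and masses are not known exactly. Their poses are not given: they have to be found in the camera images.
- stand: two-tier wooden display stand, 222 deep x 300 wide x 150 mm high, 2.3 kg, loose. Origin: centre of its footprint on the table; +x to its back, away from the robot. Lower front tier: boards x = -110 to 0, top 73, underside 57 mm up, open below between side rails at y = +-132; upper tier behind, top 150. Front feet 30 x 18 mm at x = -75, rear feet at x = +95 (it tips about these)
- front_edge (a point): middle of the lower front edge of the stand's front board, 57 mm above the table while the feet stand on it, x into the stand; the wedge goes in under here and some 8 to 11 N of lift here raise the front
- foot_left (a point): middle of the underside of the stand's left (+y) front foot; its height above the table is the gap to be made
- foot_right (a point): middle of the underside of the stand's right (-y) front foot
- crib: packing half under the stand's front edge: two slat layers screwed together, loose, 170 x 170 x 30 mm. Origin: centre of its underside, 40 to 50 mm before the edge; x points under the stand. Bottom slats along x at y = +-30, upper along y at x = +-60. Third layer: along x at y = +-30, slid in from the front (27 mm open below the board) up to the end board, 42 mm high, face at x = +88
- slat_a: loose light wooden slat, 170 x 22 x 15 mm, 45 g, lying flat; origin: centre of its underside, x along its length
- slat_b: a second loose slat, the same as the other
- wedge: wooden levelling wedge, 150 x 78 mm, 28 mm thick falling evenly to 4 mm, smooth waxed faces, 0.15 kg. Origin: centre of its underside; +x to the thin end (x = +75). Upright grip 26 x 26 mm at x = -60, its top 78 mm up. On three slat layers (45 mm) it meets the front board when the thin end is 50 mm past the edge; each 10 mm more lifts the edge 1.6 mm, the front feet 1.3 mm
- tray: clear tray of succulent cuttings on the upper tier, 94 x 190 x 59 mm; origin: underside
- pot_large: small empty clay pot, 65 mm across and 50 high, on the left of the front tier; origin: underside
- pot_small: small empty clay pot, 59 mm across and 45 high, on the right of the front tier; origin: underside
- duck: bystander: small yellow duck on the table, 56 x 46 x 42 mm; origin: underside

How it is judged (in metres and radians):
On the way:
1. the two loose slats lie released on the packing as its third layer, over the bottom pair, before the stand is lifted (z of slat_a in the frame of crib between 0.026 and 0.034 m and x of slat_a in the frame of crib between -0.025 and 0.025 m and angle between the x axis of each of slat_a, slat_b and the x axis of crib, either way round below 0.15 rad and z of slat_b in the frame of crib between 0.026 and 0.034 m and x of slat_b in the frame of crib between -0.025 and 0.025 m and ((y of slat_a in the frame of crib between 0.017 and 0.045 m and y of slat_b in the frame of crib between -0.045 and -0.017 m) or (y of slat_a in the frame of crib between -0.045 and -0.017 m and y of slat_b in the frame of crib between 0.017 and 0.045 m)) and contact force between the fingers and slat_a below 0.1 N and contact force between the fingers and slat_b below 0.1 N and height (world z) of each of foot_left, foot_right below 0.0015 m), for 0.2 s.
At the end, for the whole second after the job is handed in: Slats lie along the packing over its bottom pair (13 mm sideways, 25 mm endways); the gripped wedge (over 3 N) lies flat on both, square within 0.2 rad, and alone carries the front board; both front feet 3 to 8 mm up; stand at rest, moved under 25 mm, tray and pots upright on it (z of slat_a in the frame of crib between 0.026 and 0.034 m and x of slat_a in the frame of crib between -0.025 and 0.025 m and angle between the x axis of each of slat_a, slat_b and the x axis of crib, either way round below 0.15 rad and z of slat_b in the frame of crib between 0.026 and 0.034 m and x of slat_b in the frame of crib between -0.025 and 0.025 m and ((y of slat_a in the frame of crib between 0.017 and 0.045 m and y of slat_b in the frame of crib between -0.045 and -0.017 m) or (y of slat_a in the frame of crib between -0.045 and -0.017 m and y of slat_b in the frame of crib between 0.017 and 0.045 m)) and contact force between the fingers and wedge above 3 N and contact force between wedge and stand above 2 N and contact force between wedge and slat_a above 0.1 N and contact force between wedge and slat_b above 0.1 N and angle between wedge's own z axis and vertical below 0.06 rad and angle between the x axis of wedge and the x axis of stand, either way round below 0.2 rad and x of wedge in the frame of front_edge above -0.072 m and contact force between the arm and stand below 0.3 N and contact force between stand and crib below 0.1 N and contact force between stand and slat_a below 0.1 N and contact force between stand and slat_b below 0.1 N and distance of stand from where it was at the start of the episode below 0.025 m and linear speed of each of stand, wedge below 0.01 m/s and height (world z) of foot_left between 0.003 and 0.008 m and height (world z) of foot_right between 0.003 and 0.008 m and angle between each of tray, pot_large, pot_small's own z axis and vertical below 0.15 rad and contact force between each of tray, pot_large, pot_small and stand above 0.1 N); the arm keeps its last pose, push and grip.
It fails at once if a front foot of the stand rises more than 10 mm (height (world z) of any of foot_left, foot_right above 0.01 m).
It fails at once if the stand is shoved more than 30 mm (distance of stand from where it was at the start of the episode above 0.03 m).
It fails at once if a pot or the tray on the stand is upset (angle between any of tray, pot_large, pot_small's own z axis and vertical above 0.35 rad).
It fails at once if the duck is knocked away by more than 30 mm (distance of duck from where it was at the start of the episode above 0.03 m).
It also fails if it takes over 72 s, if anything falls off the work surface, if the arm or the gripper's body presses on something with over 40 N, if the wrist force passes 120 N, or if a joint passes its speed limit or range.

ROBOT

A 7-joint arm with a two-finger parallel gripper is mounted at the origin on the work surface; the furniture and walls round the work are solid. World frame = base frame: x ahead of the robot, y to its left, z up, the work surface at z = 0. Lengths are in mm, angles in rad, forces in N, time in s.
With the tool pointing down it reaches from about 400 to 750 mm from the base axis. Payload 19.5 kg.
Tool frame: the origin (TCP) lies on the centre line of the jaws, within the pads' length; the fingertips stand env.tips_ahead ahead of it and the grasp point (between the pads) lies 11 mm behind it (env.tips_ahead is the distance from the TCP to the fingertips, in mm); z points along the fingers, y is the line along which they close (so a half turn about z gives the same grasp; the last joint's range is limited). The gripper opens to 85 mm and grips with 20 to 120 N. Pads are 22 mm wide; open, the fingers measure 114 mm over their backs; the gripper's body (76 mm by 85 mm) begins 54 mm behind the grasp point. The pads swing forward as they close: fully open they stand 13 mm farther back than shut.
Start: joints at [1.088, 0.707, -0.028, 1.485, 0.022, 0.951, -0.075], TCP at [245.319, -520.009, 200.268] pointing down, gripper open.
Joint ranges: [-2.71, 2.71], [-0.32, 2.16], [-1.57, 1.52], [0, 2.45], [-1.46, 4.6], [0, 2.02], [-2.83, 2.83]. Speed limits (rad/s): [1.89, 1.89, 2.57, 2.57, 3.01, 3.01, 3.01].

INTERFACE

Orientations are given as a 3x3 rotation matrix whose columns are the frame's x, y, z axes.
In Python, from station import env, viewer, sign_off gives the robot as it stands. Calls block until the motion is done:
- env.movep(position, orientation): joint-space move of the TCP to a pose.
- env.servo_line(position, attitude=None, speed=150, until_force=None): straight line of the TCP; attitude=None keeps the orientation; speed is the mean speed in mm/s. With until_force (N) it stops when the force on the tool has changed by that much, and returns True; else False.
- env.move_j(angles): joint-space move.
- env.open_gripper() and env.close_gripper(): open the fingers fully, or close them until they stop; the grip force is fixed at half the most.
- env.wait(seconds).
- env.ik(position, orientation): joint angles nearest the present ones, or None.
- env.read_state(): the state.
- viewer.get_image(name): name is "scene" or "side" or "wrist"; returns a dict with "color" (384x512x3 uint8, red, green, blue), "fx", "fy", "cx", "cy" (pixels), "D" ([k1, k2, p1, p2, k3] as OpenCV has them; the pictures are not rectified), "rvec" (rotation vector, rad) and "tvec" (3), from world to camera coordinates, as OpenCV has them. Camera axes: x right, y down, z forward; pixel columns grow to the right and rows downward; lengths in mm; the calibration is good to about 2 mm. A picture is of the moment at which its call begins. There is no depth.
A pose or a line that the arm cannot do raises env.Unreachable and nothing moves.
- sign_off(): hands the job in; it is judged then, once.
The state is a dict: "t": time; "joints": joint angles; "qvel": joint speeds; "tau": joint torques, N m; "position": TCP position; "tcp_rot": TCP orientation; "wrist_force": force on the tool from outside, world axes, zero at the start; "wrist_torque": the same for the moment, N m; "grip_width": opening from 0.0 (shut) to 1.0 (fully open); "grasp_force": force on a finger pad.
Only numpy, scipy, OpenCV 4.12 (cv2) and the standard library are available. Lean on these libraries where they do the work, as an engineer would, in place of code of your own. Each camera call takes 0.05 s, during which the arm holds its last target. There are 200 camera calls.

## Working session

There is one attempt and no reset: what is moved stays moved. The work goes in short steps, each a Python script; the robot and the scene stay as the last script left them, time stands still between calls to the robot, and variables do not carry over. Pictures are saved under pics/ and viewed, at most 10 in all, crops included, and the job is handed in when it is done.

```bash
mkdir -p pics; ls
cat > h.py <<'E'
from station import env, viewer, sign_off
import numpy as np, cv2
def snap(n,f):
    im=viewer.get_image(n); cv2.imwrite(f,im["color"][:,:,::-1]); np.save('/tmp/'+n+'.npy',{k:v for k,v in im.items() if k!='color'},allow_pickle=True); return im
def K(im): return np.array([[im["fx"],0,im["cx"]],[0,im["fy"],im["cy"]],[0,0,1]],float)
def ray(im,uv):
    p=cv2.undistortPoints(np.array(uv,float).reshape(-1,1,2),K(im),np.array(im["D"],float)).reshape(-1,2)
    R=cv2.Rodrigues(np.array(im["rvec"],float))[0]; t=np.array(im["tvec"],float).ravel()
    return -R.T@t, np.c_[p,np.ones(len(p))]@R
def at_z(im,uv,z):
    c,d=ray(im,uv); z=np.broadcast_to(z,len(d)); return c+d*((z-c[2])/d[:,2])[:,None]
def proj(im,P):
    return cv2.projectPoints(np.array(P,float).reshape(-1,1,3),np.array(im["rvec"],float),np.array(im["tvec"],float),K(im),np.array(im["D"],float))[0].reshape(-1,2)
def load(n): return np.load('/tmp/'+n+'.npy',allow_pickle=True).item()
def down(a): # tool down, tool x axis at angle a; y closing
    c,s=np.cos(a),np.sin(a); return np.array([[c,s,0],[s,-c,0],[0,0,-1.]])
E
python3 - <<'E'
from h import *
for n in("scene","side","wrist"):
    im=snap(n,f"pics/{n}0.png"); c,_=ray(im,[[256,192]]); print(n,c,im["fx"])
a=[cv2.imread(f"pics/{n}0.png") for n in("scene","side","wrist")]
print(env.tips_ahead,env.read_state()["t"],env.read_state()["tcp_rot"])
E
```

```text
pics
scene [336.36136776 604.31439008 936.0262693 ] 414.8729756366241
side [  232.49796361 -1249.31106213   762.24544163] 461.0953355361288
wrist [ 309.5789989  -489.56832648  373.48267678] 306.2342704252169
8.0 0.15 [[ 9.04408722e-01  4.26666981e-01 -3.89389902e-04]
 [ 4.26667156e-01 -9.04408448e-01  7.04928343e-04]
 [-5.13978693e-05 -8.03683223e-04 -9.99999676e-01]]
```

View pics/scene0.png

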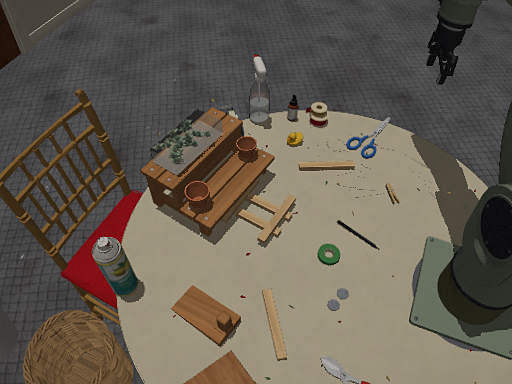

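View pics/side0.png

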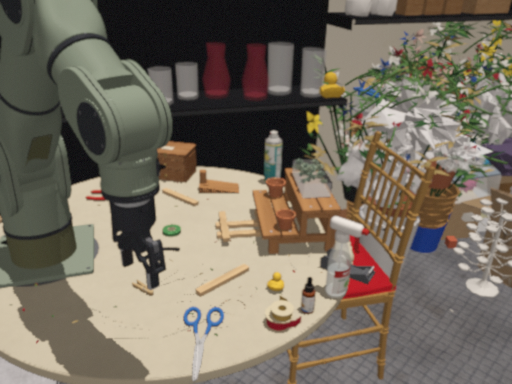

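Scene shows the stand at about (205,170), with the crib at (268,215), slat A at (327,166), slat B at (274,323) and the wedge at (208,314), grip at (230,322). The duck is at (295,139). I'll zoom in for corners.

Run:
```python
import cv2,numpy as np
a=cv2.imread("pics/scene0.png")
def crop(x,y,w,h,s): 
    c=cv2.resize(a[y:y+h,x:x+w],None,fx=s,fy=s,interpolation=cv2.INTER_CUBIC)
    for i in range(0,w,20): cv2.putText(c,str(x+i),(i*s,10),0,.35,(0,0,255)); cv2.line(c,(i*s,0),(i*s,5*s//4),(0,0,255))
    for i in range(0,h,20): cv2.putText(c,str(y+i),(0,i*s+4),0,.35,(0,0,255))
    return c
cv2.imwrite("pics/c1.png",crop(140,125,200,125,4)); cv2.imwrite("pics/c2.png",crop(160,275,140,95,5))
```

```text
(no output)
```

View pics/c1.png

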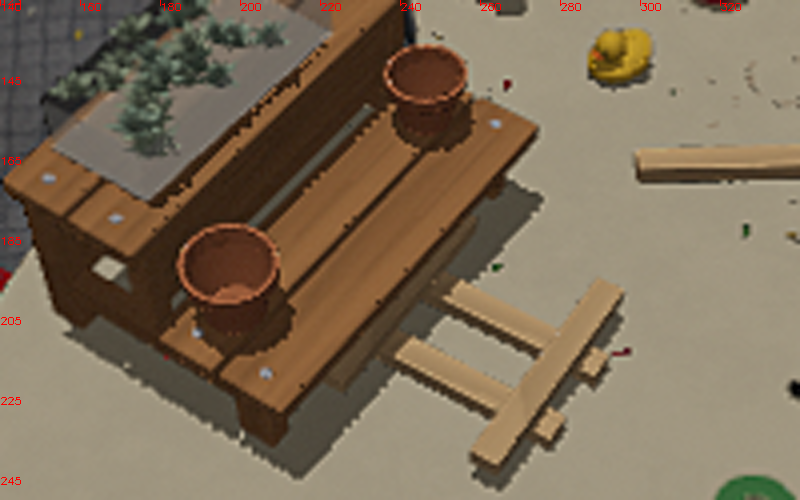

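View pics/c2.png

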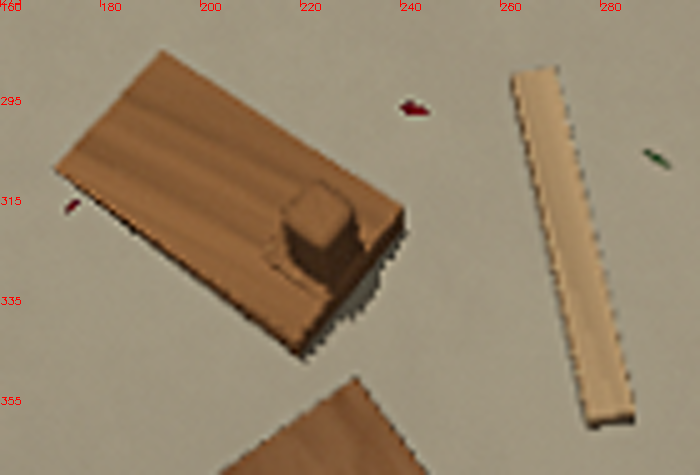

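c1: the front board's top corners are at px (211,228) and (274.5,157.5). The crib's front cross slat corners are (290,195), (296,198), (264,240) and (258,239). c2 gives the slat B and wedge corners, and a brown board corner sits near (231,351).

```bash
cat >> h.py <<'E'
from scipy.optimize import least_squares
def fit(im,M,uv,p0):
    M=np.array(M,float)
    def w(p): c,s=np.cos(p[2]),np.sin(p[2]); return np.c_[p[0]+c*M[:,0]-s*M[:,1],p[1]+s*M[:,0]+c*M[:,1],M[:,2]]
    r=least_squares(lambda p:(proj(im,w(p))-uv).ravel(),p0,x_scale=[10,10,.1]); return r.x,np.abs(r.fun).max()
E
python3 - <<'E'
from h import *
im=load("scene")
c1=lambda l:np.array(l)/4+[140,125]; c2=lambda l:np.array(l)/5+[160,275]
st=c1([[285,411],[538,130]]); P=at_z(im,st,73); print("front edge",P)
d=P[0]-P[1]; print(np.linalg.norm(d[:2]))
th=np.arctan2(-d[0],d[1]); print("stand yaw",th, "edge mid",P.mean(0))
cr=c1([[600,279],[623,291],[497,458],[473,455]]); Q=at_z(im,cr,30); print("crib",Q)
print(fit(im,[[-49,-85,30],[-71,-85,30],[-71,85,30],[-49,85,30]],cr,[*Q.mean(0)[:2],th]))
sb=c2([[510,77],[557,68],[633,413],[585,420]]);Q=at_z(im,sb,15);print("slatb",Q)
e=Q[2]-Q[1]
for y in (1,): print(fit(im,[[-85,11,15],[-85,-11,15],[85,-11,15],[85,11,15]],sb,[*Q.mean(0)[:2],np.arctan2(e[1],e[0])]),fit(im,[[-85,-11,15],[-85,11,15],[85,11,15],[85,-11,15]],sb,[*Q.mean(0)[:2],np.arctan2(e[1],e[0])]))
w=c2([[57,168],[162,50],[300,348],[403,207]]);Q=at_z(im,w,[4,4,28,28]);print("wedge",Q)
e=Q[0]-Q[2]
print(fit(im,[[75,39,4],[75,-39,4],[-75,39,28],[-75,-39,28]],w,[*Q.mean(0)[:2],np.arctan2(e[1],e[0])]))
g=c2([[320,212]]);print("grip top",at_z(im,g,78))
print("slata",at_z(im,[[299.5,163.5],[354,165]],15)); print("duck",at_z(im,[[295,141]],15), "board",at_z(im,[[231,351],[200,370]],0), at_z(im,[[329,254],[343,294],[334,305],[118,290],[104,245],[357,234]],0))
E
```

```text
front edge [[ 652.32149397  116.86843943   73.        ]
 [ 596.46337496 -170.02118789   73.        ]]
292.27690247822466
stand yaw -0.1922966304222511 edge mid [624.39243447 -26.57637423  73.        ]
crib [[517.66651072 -94.03194221  30.        ]
 [499.38554961 -90.56595468  30.        ]
 [527.38671486  69.90376221  30.        ]
 [542.36314307  74.01679712  30.        ]]
(array([ 5.81039993e+02, -1.97553583e+01, -1.54721097e-01]), np.float64(2.059403654150344))
slatb [[480.23757263 196.41566305  15.        ]
 [461.27464279 182.98007626  15.        ]
 [368.13482947 323.99482449  15.        ]
 [386.38859806 335.16999368  15.        ]]
(array([424.11672447, 259.35742318,   2.16114958]), np.float64(9.82445594566451)) (array([424.08110416, 259.50707739,   2.15942154]), np.float64(0.5507357941974078))
wedge [[660.17088024 322.61456684   4.        ]
 [643.70754333 247.4826801    4.        ]
 [512.19688311 359.66265959  28.        ]
 [497.86707588 281.60879223  28.        ]]
(array([ 5.78374313e+02,  3.02950746e+02, -2.29360326e-01]), np.float64(1.0469454327514427))
grip top [[520.72760828 315.92023199  78.        ]]
slata [[ 535.92304372 -229.80765428   15.        ]
 [ 382.25689218 -292.13801929   15.        ]]
duck [[ 580.98400916 -315.16593535   15.        ]] board [[488.62546726 355.3149046    0.        ]
 [532.77466441 421.61989162   0.        ]] [[362.17923428  25.75815275   0.        ]
 [296.46186171 120.32154005   0.        ]
 [308.46285177 156.62674205   0.        ]
 [806.5683204  334.66180561   0.        ]
 [915.22670267 241.63243134   0.        ]
 [310.32352767 -64.04720625   0.        ]]
```

Run:
```python
from h import *
env.movep([440,-268,200],down(0.385)); snap("wrist","pics/wA.png")
import shutil; shutil.copy("/tmp/wrist.npy","/tmp/wA.npy")
env.movep([480,-5,250],down(-0.17)); snap("wrist","pics/wC.png"); shutil.copy("/tmp/wrist.npy","/tmp/wC.npy")
s=env.read_state(); print(s["t"],s["position"],ray(load("wrist"),[[256,192]]))
a,b=cv2.imread("pics/wA.png"),cv2.imread("pics/wC.png")
cv2.imwrite("pics/both.png",np.hstack([cv2.resize(a,(300,225)),cv2.resize(b,(500,375))[:225]])) if 0 else None
```

```text
2.5083 [480.03384133  -6.54214486 249.85310323] (array([550.07362362, -18.17250023, 423.47557422]), array([[-0.28968481,  0.06105628, -0.95541101]]))
```

View pics/wA.png

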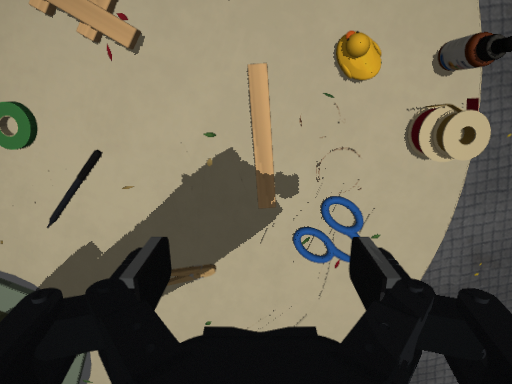

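View pics/wC.png

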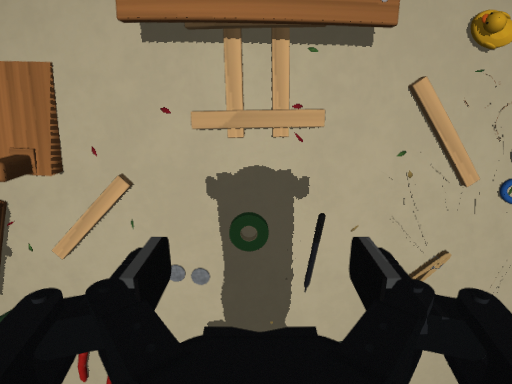

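wA shows slat A with corners (248,64), (267,63), (274,208) and (256,207). wC shows the crib's front cross slat at (191,111)–(325,109), 18 px deep, the board's lower front edge from (117,20) to (398,25), slat B at (129,178)–(58,255) and the wedge at far left.

Run:
```python
from h import *
A=load("wA"); C=load("wC")
print("A",fit(A,[[85,11,15],[85,-11,15],[-85,-11,15],[-85,11,15]],np.array([[248,64],[267,63],[274,208],[256,207]]),[459,-261,.385]))
print("A in C",fit(C,[[85,11,15],[85,-11,15],[-85,-11,15],[-85,11,15]],np.array([[411,82],[422,76],[479,182],[466,186]]),[459,-261,.385]))
print("B in C",fit(C,[[85,11,15],[85,-11,15],[-85,-11,15],[-85,11,15]],np.array([[122,174],[131,181],[63,257],[54,250]]),[424,259,2.16-np.pi]))
P=at_z(C,[[117,20],[398,25]],57); d=P[0]-P[1]; th=np.arctan2(-d[0],d[1]); print("edge",P,np.linalg.norm(d),th,P.mean(0))
uv=np.array([[191,111],[324,109],[325,126],[191,129]])
p,e=fit(C,[[-49,85,30],[-49,-85,30],[-71,-85,30],[-71,85,30]],uv,[581,-20,-.17]); print("crib",p,e)
# leg lines: crib lower slats
S=load("scene")
print(proj(C,[[0,0,0]]))
c,s=np.cos(p[2]),np.sin(p[2]); e=P.mean(0)[:2]-p[:2]; print("edge in crib",c*e[0]+s*e[1],-s*e[0]+c*e[1])
# bottom slat front ends (top z=15, x=-85)
print(at_z(C,[[236,136],[281,135]],15)); print(at_z(C,[[233,30],[281,30]],15))
```

```text
A (array([ 4.62180053e+02, -2.62538644e+02,  4.35968731e-01]), np.float64(1.6259227358340809))
A in C (array([ 4.63272120e+02, -2.60336108e+02,  4.52933928e-01]), np.float64(3.3878363998687178))
B in C (array([429.11387757, 252.40091963,  -0.96741399]), np.float64(2.222095479687681))
edge [[ 661.1217251   122.37357431   57.        ]
 [ 602.99450091 -183.55197894   57.        ]] 311.3988091231262 -0.18776626574557825 [632.058113   -30.58920232  57.        ]
crib [ 5.84999752e+02 -2.10097196e+01 -1.52688074e-01] 1.2914657417488797
[[299.56718537 401.68197184]]
edge in crib 47.967871142768836 -2.3106691874646046
[[507.38224964  20.61077613  15.        ]
 [498.51072196 -38.46859312  15.        ]]
[[ 6.35771041e+02 -2.52057474e-01  1.50000000e+01]
 [ 6.25737406e+02 -5.82689171e+01  1.50000000e+01]]
```

```bash
cat >> h.py <<'E'
CR=np.array([584.,-21.]); CY=-0.157
def cw(x,y,z): c,s=np.cos(CY),np.sin(CY); return [CR[0]+c*x-s*y,CR[1]+s*x+c*y,z]
G=-22; ZG=13
def st(m=""):
    s=env.read_state(); print(m,round(s["t"],2),s["position"].round(1) if hasattr(s["position"],'round') else s["position"],np.round(s["wrist_force"],2),round(s["grip_width"],3),round(float(np.max(s["grasp_force"])),1))
def pick(x,y,a):
    p=[x+G*np.cos(a),y+G*np.sin(a)]
    env.movep([*p,80],down(a)); env.servo_line([*p,ZG],speed=120); env.close_gripper(); st("gripped")
    env.servo_line([*p,90],speed=150)
def place(y):
    X=-4+G
    env.movep(cw(X-75,y,90),down(CY)); env.servo_line(cw(X-75,y,30+ZG+6),speed=120); st("pre")
    print("hit",env.servo_line(cw(X,y,30+ZG+6),speed=80,until_force=6)); st("in")
E
python3 - <<'E'
from h import *
pick(462.5,-262,.438); place(-37); snap("wrist","pics/pA.png")
E
```

```text
gripped 5.19 [ 442.6 -271.3   13. ] [0.08 1.51 0.31] 0.002 0.0
pre 7.28 [478.4 -42.6  49.2] [0.2  0.21 0.66] -0.001 0.0
hit False
in 8.37 [552.2 -53.4  49.1] [-0.73 -0.09  0.17] -0.002 0.0
```

View pics/pA.png

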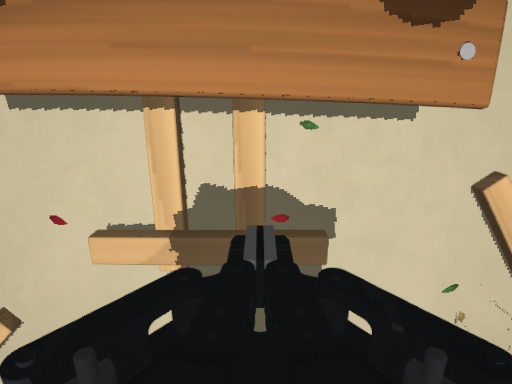

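The fingers are shut on nothing, so the grasp missed. The crib and board are intact. I'll back off and re-measure slat A with a colour mask.

```bash
cat >> h.py <<'E'
def seg(im,x,y,zt=15,r=110):
    """slat pose from colour mask near (x,y): centre at top, yaw"""
    hsv=cv2.cvtColor(im["color"],cv2.COLOR_RGB2HSV).astype(int)
    m=((hsv[...,0]>8)&(hsv[...,0]<22)&(hsv[...,1]>75)&(hsv[...,2]>60)).astype(np.uint8)
    v,u=np.nonzero(m); P=at_z(im,np.c_[u,v],zt); k=np.hypot(P[:,0]-x,P[:,1]-y)<r
    q=np.zeros_like(m); q[v[k],u[k]]=1
    n,l,s,c=cv2.connectedComponentsWithStats(q); i=1+np.argmax(s[1:,4]); v,u=np.nonzero(l==i)
    P=at_z(im,np.c_[u,v],zt)[:,:2].astype(np.float32); R=cv2.minAreaRect(P); b=cv2.boxPoints(R)
    e=[b[1]-b[0],b[2]-b[1]]; e=max(e,key=np.linalg.norm); a=np.arctan2(e[1],e[0])
    return R[0],np.sort(R[1]),a,len(P)
E
python3 - <<'E'
from h import *
s=env.read_state();print(env.tips_ahead,s["grip_width"],s["grasp_force"])
im=cv2.imread("pics/wA.png")[:,:,::-1]; A=load("wA"); A["color"]=np.ascontiguousarray(im); print("old",seg(A,462,-262))
env.servo_line(cw(-101,-37,49),speed=150); env.open_gripper(); s=env.read_state();print(env.tips_ahead,s["grip_width"],s["position"]); 
env.movep([420,-200,200],down(0.2)); im=snap("wrist","pics/wA2.png"); print("new",seg(im,462,-262)); st()
E
```

```text
8.0 0.00504615866349463 0.0
old ((462.8025207519531, -263.3673095703125), array([ 23.10660172, 169.88131714]), np.float32(0.4537783), 2791)
8.0 1.0024197730753 [478.46872706 -41.74923776  49.02376604]
new ((462.40435791015625, -262.1915588378906), array([ 24.16761208, 169.79844666]), np.float32(0.45415977), 2905)
 10.81 [ 420.4 -198.6  199. ] [-0.04  0.13 -0.7 ] 1.004 0.0
```

View pics/wA2.png

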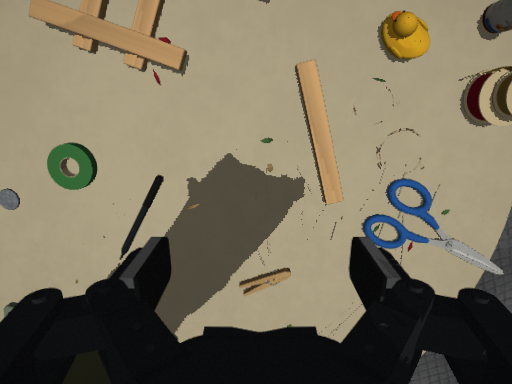

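Slat A hasn't moved; the mask puts it at (462.5,-262.7, yaw 0.454). The fingers closed too high, so I'll grip lower.

```bash
sed -i 's/ZG=13/ZG=8.5/' h.py
python3 - <<'E'
from h import *
pick(462.5,-262.7,.454); st("up")
if env.read_state()["grip_width"]>.1: place(-37)
E
```

```text
gripped 12.95 [ 442.7 -272.3    8.5] [0.26 0.24 0.55] 0.004 0.0
up 13.64 [ 442.5 -272.2   89.4] [ 1.08 -0.15  0.85] -0.002 0.0
```

Run:
```python
from h import *
s=env.read_state(); p,R=np.array(s["position"]),np.array(s["tcp_rot"]); print(R.round(3).tolist(),env.tips_ahead)
im=snap("wrist","pics/wA3.png"); print(seg(im,462,-262))
for d in(-11,0,8,20): print(d,proj(im,[p+R[:,2]*d]))
sc=snap("side","pics/s3.png")
for d in(-11,0,8,20): print(d,proj(sc,[p+R[:,2]*d]))
u,v=proj(sc,[p])[0].astype(int)
a=cv2.imread("pics/wA3.png"); b=cv2.imread("pics/s3.png")[v-90:v+90,u-75:u+75]
for d in(0,8):
    x,y=proj(im,[p+R[:,2]*d])[0].astype(int); cv2.circle(a,(x,y),2,(0,0,255),-1)
    x,y=proj(sc,[p+R[:,2]*d])[0].astype(int); cv2.circle(b,(x-u+75,y-v+90),0,(0,0,255),-1)
b=cv2.resize(b,None,fx=2,fy=2.1333,interpolation=2); a=a[:, 56:456]
cv2.imwrite("pics/dbg.png",np.hstack([a[-b.shape[0]:],b]))
```

```text
[[0.899, 0.439, -0.001], [0.439, -0.899, 0.0], [-0.0, -0.001, -1.0]] 8.0
((474.30511474609375, -257.29425048828125), array([ 22.20006561, 142.40551758]), np.float32(0.4540424), 4811)
-11 [[259.6672663  226.36757453]]
0 [[259.65938145 219.08815336]]
8 [[259.65418375 214.28773259]]
20 [[259.64711341 207.7554907 ]]
-11 [[216.22574983 252.55940789]]
0 [[216.29885096 256.14539505]]
8 [[216.35151277 258.73559026]]
20 [[216.42972452 262.59315543]]
```

View pics/dbg.png

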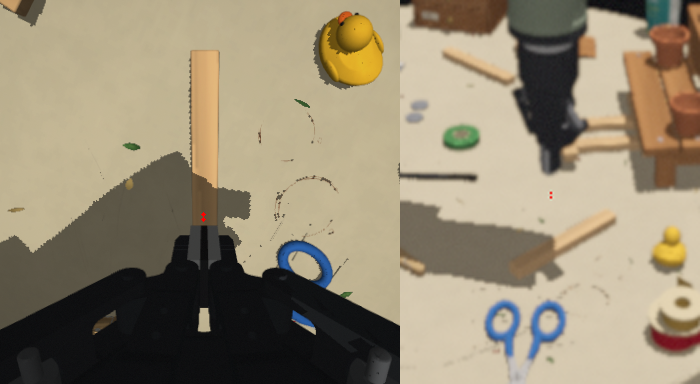

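The wrist and side pictures show the real fingertips about 25–30 mm behind where the stated TCP/tips project, so both grasps closed above the slat. I'll calibrate by touching the bare table with the fingers shut.

Run:
```python
from h import *
im=load("wrist"); s=env.read_state(); p,R=np.array(s["position"]),np.array(s["tcp_rot"])
for d in(-40,-30,-20,-10): print(d,proj(im,[p+R@[11,0,d]])[0])
env.movep([420,-170,40],down(0.2)); env.servo_line([420,-170,8],speed=120)
print(env.servo_line([420,-170,-40],speed=40,until_force=5)); st("touch")
env.servo_line([420,-170,40],speed=150)
```

```text
-40 [259.4483231  229.51365872]
-30 [259.44004965 221.36954284]
-20 [259.43275298 214.16821974]
-10 [259.42627096 207.75613277]
True
touch 15.6 [ 419.9 -169.9  -31. ] [-0.74  0.79 12.85] -0.001 6.4
```

```bash
sed -i 's/ZG=8.5/ZG=-27/; s/\*p,80\]/*p,30]/; s/\*p,90\],speed/*p,40],speed/; s/y,90),down/y,45),down/' h.py
python3 - <<'E'
from h import *
env.open_gripper(); pick(462.5,-262.7,.454); st("up")
if env.read_state()["grip_width"]>.1: place(-37)
im=snap("wrist","pics/pA3.png")
E
```

```text
gripped 18.77 [ 442.8 -272.4  -26.6] [-1.06  0.61  9.11] 0.239 59.3
up 19.37 [ 442.6 -272.2   39.5] [-0.41  0.13 -1.77] 0.237 58.8
pre 20.74 [478.3 -42.6   9.1] [-0.54  0.52 -0.41] 0.242 58.8
hit False
in 21.83 [552.2 -53.4   9.1] [ 1.02  1.03 -0.33] 0.239 58.8
```

Run:
```python
from h import *
print(env.servo_line(cw(-26,-37,0),speed=40,until_force=4)); st("down")
env.open_gripper(); st("open"); env.servo_line(cw(-26,-37,45),speed=120)
env.movep(cw(-90,0,130),down(CY)); im=snap("wrist","pics/pA4.png")
p=cw(-30,-37,0); print("slat A",seg(im,p[0],p[1],45,50),"B",seg(im,429,252),cw(-4,-37,0))
```

```text
True
down 22.12 [552.7 -53.5   2.6] [-0.07 -0.64 -0.56] 0.237 60.9
open 22.77 [552.7 -53.5   3. ] [-0.43  0.28  0.55] 0.998 0.0
slat A ((546.434326171875, -43.412757873535156), array([80.3449173 , 98.01028442]), np.float32(0.2951536), 6201) B ((429.13531494140625, 252.52960205078125), array([ 23.7467804 , 179.31018066]), np.float32(-0.9713394), 2667) [np.float64(574.2640317667795), np.float64(-56.91950615698552), 0]
```

Run:
```python
from h import *
pick(428.5,253,-.968); st("up")
if env.read_state()["grip_width"]>.1:
    place(37)
    print(env.servo_line(cw(-26,37,0),speed=40,until_force=4)); st("down")
    env.open_gripper(); st("open"); env.servo_line(cw(-26,37,45),speed=120)
    env.movep(cw(-75,0,130),down(CY)); im=snap("wrist","pics/pB.png")
    a=cv2.imread("pics/pB.png")
    for y in(-37,37):
        q=[cw(x-4,y+w,45) for x,w in((-85,-11),(-85,11),(50,11),(50,-11))]
        cv2.polylines(a,[proj(im,q).astype(int)],True,(255,0,0),1)
    cv2.imwrite("pics/pBo.png",cv2.resize(a[:300,100:420],(640,600)))
```

```text
gripped 26.27 [416.1 271.2 -26.6] [-1.43 -0.36  9.94] 0.239 59.1
up 26.88 [415.8 271.3  39.4] [ 0.13 -1.09 -0.6 ] 0.232 58.8
pre 28.32 [489.8  31.9   9.1] [ 0.45  0.03 -0.68] 0.236 58.8
hit False
in 29.41 [563.8  19.8   9.1] [ 0.01  0.3  -0.57] 0.24 58.8
True
down 29.65 [564.2  19.6   2.6] [-0.41 -0.13 -0.49] 0.233 61.0
open 30.3 [564.3  19.7   3. ] [-0.12 -0.25 -0.07] 0.996 0.0
```

View pics/pBo.png

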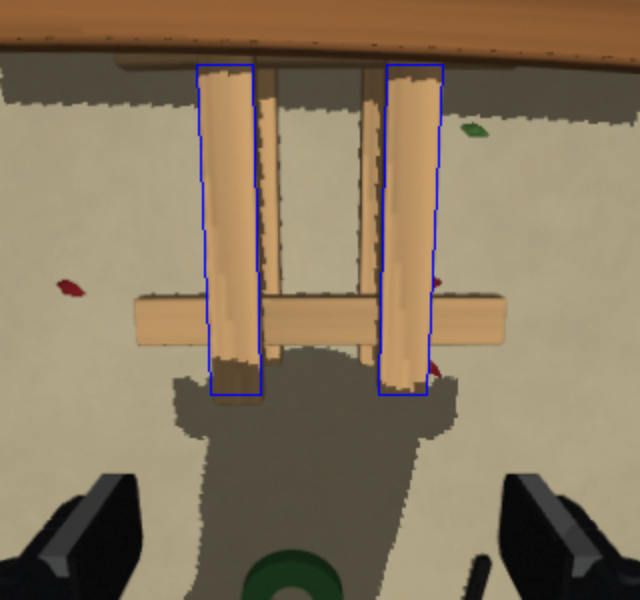

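The final view shows both slats on the crib at y≈±37 mm, slightly past its front (ends at crib x≈−90), matching the overlay. Next is the wedge.

```bash
cat >> h.py <<'E'
SY=-0.187; ED=np.array([629.5,-29.]) # stand yaw, edge middle
fin=np.array(cw(63,0,0)[:2]); sd=np.array([np.cos(SY),np.sin(SY)])
def wp(d,z): # TCP for wedge thin end d mm past edge (along stand x), wedge bottom at height z-ish
    e=(fin-ED)@sd; q=fin+sd*(d-75-60-e); return [*q,12+z]
E
python3 - <<'E'
from h import *
a=-.229; g=np.array([520.3,316.2])
env.movep([*g,80],down(a)); 
im=snap("wrist","pics/w5.png")
env.servo_line([*g,12],speed=120,until_force=6); env.close_gripper(); st("grip")
if env.read_state()["grip_width"]>.15:
    env.servo_line([*g,60],speed=120); env.servo_line([440,275,140],down(SY),speed=200); st("lift")
    q=wp(-15,80); env.servo_line(q,down(SY),speed=200); st("over"); snap("side","pics/s5.png"); snap("scene","pics/sc5.png")
E
```

```text
grip 33.95 [520.5 316.3  12.3] [-0.99 -0.4   6.09] 0.294 59.7
lift 35.25 [440.4 275.3 139.2] [-0.35 -0.59 -1.45] 0.298 59.0
over 36.81 [482.3   1.   92. ] [-0.38 -0.1  -1.09] 0.297 58.9
```

Run:
```python
from h import *
env.servo_line(wp(-15,52),speed=100); print(env.servo_line(wp(-15,38),speed=25,until_force=3)); st("down")
z=env.read_state()["position"][2]-12
def go(d,**k):
    h=env.servo_line(wp(d,z),**k); s=env.read_state(); p=np.array(s["position"]); f=np.array(s["wrist_force"])
    print(d,h,round((p[:2]-np.array(wp(0,0)[:2]))@sd,1),"Fx",round(f[:2]@sd,2),"F",f.round(1),s["grip_width"].__round__(3),round(s["t"],2),p[2].round(1))
    return h
snap("scene","pics/b0.png"); snap("wrist","pics/b0w.png")
for d in(10,25,35,42,47,52,57): 
    if go(d,speed=30,until_force=8): break
print(z)
```

```text
True
down 37.73 [4.825e+02 3.000e-01 5.690e+01] [-0.13 -0.17  3.82] 0.297 60.0
10 True -14.4 Fx -0.32 F [-0.4 -0.5  5.2] 0.296 38.08 56.9
44.91229924992779
```

```bash
cat >> h.py <<'E'
def go(d,z,**k):
    h=env.servo_line(wp(d,z),**k); s=env.read_state(); p=np.array(s["position"]); f=np.array(s["wrist_force"])
    print(d,h,round((p[:2]-np.array(wp(0,0)[:2]))@sd,1),"Fx",round(f[:2]@sd,2),"F",f.round(1),round(s["grip_width"],3),round(s["t"],2),p[2].round(1))
    return h
E
python3 - <<'E'
from h import *
z=45.6
go(-15,z,speed=20)
for d in(10,25,35,42,47,52,57): 
    if go(d,z,speed=30,until_force=15): break
E
```

```text
-15 False -15.1 Fx 0.32 F [ 0.2 -0.7 -1.5] 0.295 38.33 57.5
10 False 9.8 Fx -0.73 F [-0.8 -0.5 -2.2] 0.299 39.31 57.6
25 False 24.9 Fx 0.32 F [ 0.4  0.5 -1.2] 0.295 39.96 57.5
35 False 35.0 Fx -1.29 F [-1.4 -0.3 -1.7] 0.296 40.44 57.5
42 False 42.1 Fx 0.03 F [-0.1 -0.7 -1.9] 0.296 40.83 57.5
47 False 47.0 Fx 0.8 F [ 0.8  0.  -7.5] 0.295 41.14 57.4
52 False 51.9 Fx -1.69 F [-1.7  0.1 -7.3] 0.295 41.46 57.5
57 False 57.0 Fx -0.92 F [-0.8  0.7 -7.6] 0.29 41.77 57.5
```

Run:
```python
from h import *
z=45.4
for d in(65,73,81,88): 
    if go(d,z,speed=25,until_force=20): break
snap("scene","pics/b1.png"); im=snap("wrist","pics/b1w.png")
go(d,44.9,speed=10); env.wait(.5); st()
S=load("scene")
a,b=[cv2.cvtColor(cv2.imread(f"pics/{n}.png"),cv2.COLOR_BGR2GRAY) for n in("b0","b1")]
# predicted pixel motion of stand points for front-foot lift h about the rear feet and shove s
c,sn=np.cos(SY),np.sin(SY); O=ED+sd*110
def W(P,h,s):
    t=h/170.; x=P[:,0]-95; X=95+x*np.cos(t)+P[:,2]*np.sin(t)+s; Z=-x*np.sin(t)+P[:,2]*np.cos(t)
    return np.c_[O[0]+c*X-sn*P[:,1],O[1]+sn*X+c*P[:,1],Z]
M=np.array([[x,y,73.] for x in np.linspace(-105,-10,8) for y in np.linspace(-140,140,20)]+[[x,y,150.] for x in np.linspace(10,105,6) for y in np.linspace(-140,140,20)])
uv0=proj(S,W(M,0,0)).astype(np.float32)
uv1,ok,er=cv2.calcOpticalFlowPyrLK(a,b,uv0.reshape(-1,1,2),None,winSize=(11,11),maxLevel=1); fl=uv1.reshape(-1,2)-uv0
k=(ok.ravel()==1)&(er.ravel()<np.percentile(er,75))
r=least_squares(lambda p:((proj(S,W(M,p[0],p[1]))-proj(S,W(M,0,0))-fl)[k]).ravel(),[3,0],loss='soft_l1',f_scale=.2)
print("foot lift, shove",r.x,np.median(np.abs(r.fun)),np.median(fl[k],0),k.sum())
```

```text
65 False 65.1 Fx -1.14 F [-1.2 -0.2 -7.7] 0.291 42.24 57.4
73 False 73.1 Fx -0.47 F [-0.3  0.9 -8.8] 0.294 42.71 57.4
81 False 81.1 Fx -0.29 F [-0.3  0.2 -8.4] 0.297 43.17 57.4
88 False 88.1 Fx 0.59 F [ 0.5 -0.3 -9.8] 0.294 43.61 57.3
88 False 88.1 Fx -3.82 F [-3.9  0.1 -0.4] 0.296 43.96 57.2
 44.46 [583.6 -19.   57.2] [-5.5   0.5   4.65] 0.299 61.0
foot lift, shove [4.79231793 1.30897448] 0.28131945901313316 [-1.4203262 -1.3070221] 208
```

Run:
```python
from h import *
im=snap("scene","pics/b2.png"); S=load("scene")
a,b=[cv2.cvtColor(cv2.imread(f"pics/{n}.png"),cv2.COLOR_BGR2GRAY) for n in("b0","b2")]
c,sn=np.cos(SY),np.sin(SY); O=ED+sd*110
def W(P,h,s,r=0,u=0):
    t=(h+r*P[:,1]/132)/170.; x=P[:,0]-95; X=95+x*np.cos(t)+P[:,2]*np.sin(t)+s; Z=-x*np.sin(t)+P[:,2]*np.cos(t); Y=P[:,1]+u
    return np.c_[O[0]+c*X-sn*Y,O[1]+sn*X+c*Y,Z]
M=np.array([[x,y,73.] for x in np.linspace(-105,-10,8) for y in np.linspace(-140,140,20)]+[[x,y,150.] for x in np.linspace(10,105,6) for y in np.linspace(-140,140,20)])
uv0=proj(S,W(M,0,0)).astype(np.float32)
uv1,ok,er=cv2.calcOpticalFlowPyrLK(a,b,uv0.reshape(-1,1,2),None,winSize=(13,13),maxLevel=1); fl=uv1.reshape(-1,2)-uv0
k=(ok.ravel()==1)&(er.ravel()<np.percentile(er,75))
r=least_squares(lambda p:((proj(S,W(M,*p))-uv0-fl)[k]).ravel(),[3,0,0,0],loss='soft_l1',f_scale=.2)
J=np.linalg.inv(r.jac.T@r.jac); print("lift,shove,roll,side",r.x,np.sqrt(np.diag(J))*.3); st()
```

```text
lift,shove,roll,side [ 3.34171571  2.69600766  0.10640521 -0.55465112] [0.43963432 0.44175784 0.18663656 0.16806702]
 44.51 [583.6 -19.   57.2] [-4.94 -0.29  5.62] 0.289 61.0
```

Run:
```python
from h import *
go(93,44.9,speed=15,until_force=25); env.wait(.6); st()
s=env.read_state(); print(np.abs(s["qvel"]).max()); print(sign_off())
```

```text
93 False 92.7 Fx -7.5 F [-7.3  1.8  7.7] 0.293 44.99 57.2
 45.59 [588.2 -19.8  57.2] [-6.77  0.66  7.89] 0.298 61.7
0.000893462907773108
the job is handed in; nothing more can be done
None
```

Handed in at 45.6 s: both slats are on the packing at about ±37 mm, and the gripped wedge is pushed 93 mm past the edge; both front feet should be about 4 to 6 mm up (estimated from geometry and camera, not measured directly; no verdict was returned).

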